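# Seat the keyed sample carousel on its drive

## Robot

A 7-joint arm with a two-finger parallel gripper is mounted at the origin on a cart in front of the work surface, level with it; the furniture and walls round the work are solid. World frame = base frame: x ahead of the robot, y to its left, z up, the work surface at z = 0. Lengths are in m, angles in rad, forces in N, time in s.
With the tool pointing down it reaches from about 0.425 to 1.025 m from the base axis. Payload 3.6 kg.
Tool frame: the origin (TCP) lies midway between the tips of the shut fingers; the grasp point (between the pads) lies 19 mm behind it; x points along the fingers, y is the direction in which the jaws open and shut, and the axes are right-handed (so a half turn about x gives the same grasp; the last joint's range is limited). The gripper opens to 85 mm and grips with 20 to 120 N. Pads are 22 mm wide; open, the fingers measure 114 mm over their backs; the gripper's body (76 mm by 85 mm) begins 54 mm behind the grasp point. The pads swing forward as they close: fully open they stand 13 mm farther back than shut.
Start: joints at [1.238, 0.591, 0.048, 1.609, -0.033, 0.943, -0.034], TCP at [0.172, -0.704, 0.231] pointing down, gripper open.
Joint ranges: [-2.69, 2.69], [-0.47, 2.24], [-1.27, 1.36], [0.19, 2.51], [-1.53, 4.68], [0.08, 2.07], [-3.09, 3.09]. Speed limits (rad/s): [2.57, 2.57, 3.14, 3.14, 3.14, 3.14, 3.14].

## Interface

Orientations are given as a unit quaternion [x, y, z, w].
In Python, from rig import manip gives the robot as it stands.
- The arm moves only by the shell command python3 -m pendant 'ROWS' [FORCE]. ROWS is a JSON object of lists of equal length, an entry for each row: "slide": the shift along the tool's x, y, z in m, a list of three; "twist": the turn, a rotation vector about the tool's x, y, z in degrees, a list of three; "hand": the closure, from 0 (fully open) to 1 (shut). A call has exactly 5 rows; each row is the pose to reach, as a shift and turn from the pose commanded when the call began, along the tool's axes at that moment; what a row does not reach only later rows make up. A row lasts 1/8 s, in which the tool goes at most 62.5 mm and 10.7 degrees, less where a joint would pass 70% of its speed; a pose out of reach is approached as far as the arm can. A call with a gripper value outside its range is refused whole. The fingers move at their own pace and stop on an object; FORCE is the grip in N (left out, the last holds). Time passes only in rows, so rows that repeat a pose let the fingers close, or fill a call up. It gives the time, the measured TCP pose, the force and the opening at its end, in the units of the state.
- manip.get_state(): the state, without advancing time (a new reading comes with each control period).
- manip.camera(name): name is "scene" or "top" or "wrist"; returns (picture, depth): 384x512x3 uint8, red, green, blue; 384x512 float32, m along the optical axis (not along the pixel's ray), 0 where there is no reading.
- manip.camera_params(name): a dict with "K" (3x3 intrinsics, pixels), "R" (3x3) and "t" (3): a world point X has camera coordinates R X + t. Camera axes: x right, y down, z forward; pixel columns grow to the right and rows downward; lengths in m; the calibration is good to about 2 mm. A picture is of the moment at which its call begins: read the wrist's pose just before it. camera_params takes no time and is no camera call; for the wrist camera it gives the pose at the moment of the call.
- manip.job_done(): hands the job in, once; it reports no verdict.
The state is a dict: "clock": time; "qpos": joint angles; "qd": joint speeds; "tau": joint torques, N m; "eef_pos": TCP position; "tcp_rot": TCP orientation; "ft_force": force on the tool from outside, world axes, zero at the start; "ft_torque": the same for the moment, N m; "width": finger opening in m.
Only numpy, scipy, OpenCV 4.12 (cv2) and the standard library are available. Lean on these libraries where they do the work, as an engineer would, in place of code of your own. Each camera call takes 0.05 s, during which the arm holds its last target. There are 200 camera calls.

## Task

The aluminium carousel disc sits raised on the spindle of its round black drive base. With the fingertips alone, push it round by one of its upright posts until the notch in its rim stands over the key on the base, then press down on the black hub until the disc is seated fully home over the key. Do not lift the disc, leave the small vials and the glass bottle beside it undisturbed, and finish clear of everything.

Things in the scene. Friction and masses are not known exactly. Their poses are not given: they have to be found in the camera images.
- drive_base: Black round drive base, 160 mm diameter, 18 mm high, fixed to the worktop; origin at the centre of its underside, on the axis of spindle and disc. Its key lies towards its own -x. Fixed obstacles: a sample changer 350 mm tall to its right, all at y below 0.13 m (pass above it or between it and the robot), and a titration stand to the left and behind (beyond x 0.57 m and y 0.53 m).
- key_top (a point): Centre of the key's top as far as the notch is concerned: 58 mm from the axis, 32 mm above the worktop. The key is a plain steel radial bar with a rounded top, 12 mm wide, standing 14 mm out of the base from 50 to 74 mm from the axis, so that it shows 12 mm beyond the disc's rim.
- notch (a point): Point in the middle of the disc's only rim notch, at the level of the disc's upper face, 58 mm from the axis. The notch is 18 mm wide, open to the rim and 14 mm deep (from 48 to 62 mm from the axis). It goes over the key when it is within 3 mm of it sideways (a little more is guided in by the key's round top).
- hub_top (a point): Centre of the flat top of the disc's black hub, on the axis: 32 mm diameter, 30 mm above the disc's upper face, 74 mm above the worktop while the disc is raised and 60 mm when it is seated. The place to press. The hub is the highest part of the disc.
- post0 (a point): Top centre of the post opposite the notch. Three like posts: steel, upright, 12 mm diameter, 28 mm tall above the disc's upper face, 42 mm from the axis, 120 degrees apart, seen from above at 180, +60 and -60 degrees from the notch. Part of the disc: push one sideways, square to its arm from the axis, and the disc turns.
- post1 (a point): Top centre of the second post, like post0: 60 degrees clockwise of the notch seen from above.
- post2 (a point): Top centre of the third post, like post0: 60 degrees anticlockwise of the notch seen from above.
- carousel_turn (a joint): Turn of the disc in rad, growing anticlockwise seen from above; the notch stands over the key at 0 and at any whole turn (6.283). It turns freely in both directions with even friction of 0.08 N m (about 2 N at a post) and does not run on.
- carousel_drop (a joint): How far the disc has been pressed down its spindle, in m: about 0 raised (its underside then 36 mm above the worktop, its upper face 44 mm; the disc is 124 mm in diameter and 8 mm thick), 0.014 fully seated; negative if lifted. The sleeve is stiff: it takes about 6 N to press down, and stays where it is left. When the notch is not over the key the disc stops on the key at about 0.004.
- vial_left: Crimp-cap glass vial, 22 mm diameter, 43 mm tall, standing loose near the base; origin at the centre of its underside. Leave alone.
- vial_right: Another vial of the same size, standing loose near the base; origin at the centre of its underside. Leave alone.
- weigh_bottle: Glass weighing bottle with knob lid, 39 mm diameter, 59 mm tall, standing loose near the base; origin at the centre of its underside. Leave alone.

How it is judged:
By the outcome, as a careful person would: the job done as asked, in the order asked, and still so for the second after the job is handed in, with the robot touching nothing.
It also fails if it takes over 67 s, if anything falls off the work surface, if the arm or the gripper's body presses on something with over 40 N, if the wrist force passes 120 N, or if a joint passes its speed limit or range.

## Working session

There is one attempt and no reset: what is moved stays moved. The work goes in short steps, Python scripts to look and compute and a shell command to move; the robot and the scene stay as the last step left them, time stands still between calls to the robot, and variables do not carry over. Pictures are saved under pics/ and viewed, about 8 in all and at most 12, crops included, and the job is handed in when it is done.

```bash
mkdir -p pics; ls
python3 - <<'E'
from rig import manip
import cv2,numpy as np
s=manip.get_state();print(s['clock'],s['eef_pos'],s['tcp_rot'],s['ft_force'],s['width'])
for n in['scene','top']:
    p,d=manip.camera(n);c=manip.camera_params(n);np.savez('pics/'+n+'0.npz',p=p,d=d,**c)
    cv2.imwrite(f'pics/{n}0.png',p[:,:,::-1]);print(n,c)
E
cd pics; python3 -c "
import cv2,numpy as np
cv2.imwrite('both0.png',cv2.resize(np.hstack([cv2.imread('scene0.png'),cv2.imread('top0.png')]),(800,300)))"
```

```text
pics
0.0 [ 0.17196664 -0.703426    0.23011434] [-0.70188129 -0.08539184  0.70217507 -0.08379177] [ 0.09498365 -0.60695504 -0.41659491] 0.08541170504454508
scene {'K': array([[392.64992854,   0.        , 252.00459003],
       [  0.        , 392.64992854, 187.12374646],
       [  0.        ,   0.        ,   1.        ]]), 'R': array([[ 0.46657813, -0.88432005, -0.01681981],
       [-0.51630098, -0.25686779, -0.8169775 ],
       [ 0.71814911,  0.38986792, -0.5764242 ]]), 't': array([0.08090527, 0.42910733, 0.37253477])}
top {'K': array([[366.38553402,   0.        , 252.05473048],
       [  0.        , 366.38553402, 194.82923104],
       [  0.        ,   0.        ,   1.        ]]), 'R': array([[-0.02916793, -0.9991849 , -0.02790642],
       [-0.99341022,  0.03207252, -0.11003402],
       [ 0.11083936,  0.02451305, -0.99353598]]), 't': array([0.3927661 , 0.54647825, 0.86940236])}
```

View pics/top0.png

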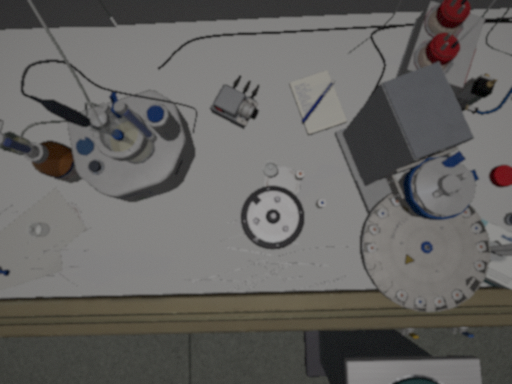

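The top view shows the disc at about (272,216). The weighing bottle is at (270,170), the vials at (300,175) and (322,203), and the changer is at right.

```bash
cat > h.py <<'E'
import numpy as np,cv2
def load(n):
    return dict(np.load(f'pics/{n}.npz'))
def atz(c,u,v,z):
    r=c['R'].T@np.linalg.inv(c['K'])@np.array([u,v,1.]);o=-c['R'].T@c['t'];return o+r*(z-o[2])/r[2]
def proj(c,X):
    q=c['K']@(c['R']@np.asarray(X,float)+c['t']);return q[:2]/q[2]
def warp(c,cx,cy,half,z,n=600):
    # top-down rectification at height z: image up=+x, left=+y
    P=[[cx+half,cy+half,z],[cx+half,cy-half,z],[cx-half,cy-half,z],[cx-half,cy+half,z]]
    src=np.float32([proj(c,p) for p in P]);dst=np.float32([[0,0],[n,0],[n,n],[0,n]])
    return cv2.warpPerspective(c['p'],cv2.getPerspectiveTransform(src,dst),(n,n),flags=cv2.INTER_CUBIC)[:,:,::-1]
E
python3 - <<'E'
from h import *
c=load('top0');C=atz(c,272.5,216,.044);print(C)
for n,u,v,z in[('bot',270.5,170,.055),('v1',300,175,.043),('v2',322,203,.043)]:print(n,atz(c,u,v,z))
cv2.imwrite('pics/w0.png',np.hstack([warp(c,C[0],C[1],.13,.044,400),warp(load('scene0'),C[0],C[1],.13,.044,400)]))
E
```

```text
[0.50405832 0.32746171 0.044     ]
bot [0.61540685 0.32869129 0.055     ]
v1 [0.60263945 0.25645428 0.043     ]
v2 [0.53200162 0.20617644 0.043     ]
```

View pics/w0.png

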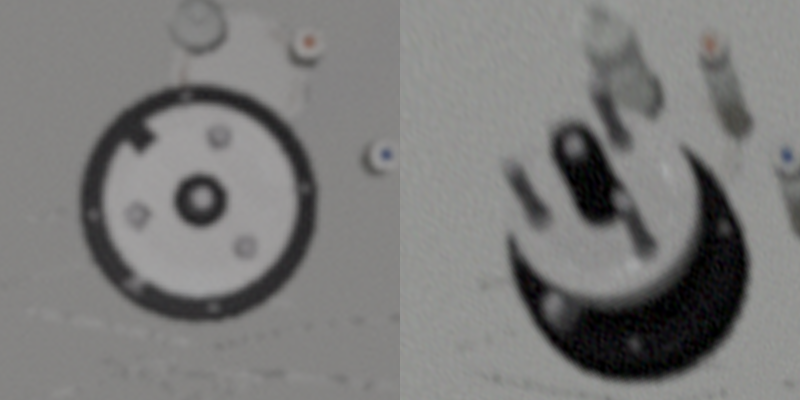

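View pics/scene0.png

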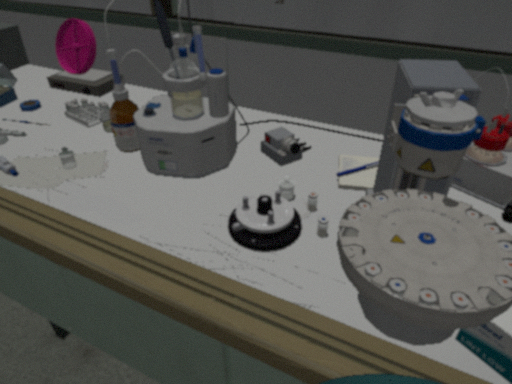

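Top rectified view: the disc centre is near (200,200), the notch at (138,135), posts at (219,135), (138,214) and (246,246), and the key at (135,283). That puts the notch at about 44° and the key at about 142°, so the disc needs about +98° anticlockwise. Next I'll refine this and check the changer's extent.

Run:
```python
from h import *
from scipy.spatial.transform import Rotation as R
c=load('top0')
# refine via hi-res warp: base circle at z=.018 (dark), disc circle at .044 (bright)
n=600;h=.1;C=np.array([.504,.3275])
for z,lab in((.044,'disc'),(.018,'base')):
    g=cv2.cvtColor(warp(c,*C,h,z,n),cv2.COLOR_BGR2GRAY)
    m=(g>95 if lab=='disc' else g<75).astype(np.uint8)
    # radial edges
    P=[]
    for a in np.radians(np.arange(0,360,3)):
        rr=np.arange(50,90 if lab=='base' else 72,.25)/1000
        u=(n/2-rr*np.sin(a)/(2*h)*n).astype(np.float32);v=(n/2-rr*np.cos(a)/(2*h)*n).astype(np.float32)
        q=cv2.GaussianBlur(cv2.remap(g,u[None],v[None],1),(1,9),0)[0].astype(float)
        d=np.gradient(cv2.GaussianBlur(q[:,None],(1,13),2)[:,0]); k=np.argmin(d) if lab=='disc' else np.argmax(np.where(rr>.07,d,0))
        P.append(C+rr[k]*np.array([np.cos(a),np.sin(a)]))
    P=np.array(P)
    ok=np.ones(len(P),bool)
    for _ in range(5):
        A=np.c_[2*P[ok],np.ones(ok.sum())];s=np.linalg.lstsq(A,(P[ok]**2).sum(1),rcond=None)[0]
        r=np.sqrt(s[2]+s[0]**2+s[1]**2);e=abs(np.linalg.norm(P-s[:2],axis=1)-r);ok=e<max(.0015,0)
    print(lab,s[:2],r,ok.sum())
# cloud
vv,uu=np.mgrid[0:384,0:512]
d=c['d'];cam=np.stack([uu*d,vv*d,d],-1)@np.linalg.inv(c['K']).T
W=(cam-c['t'])@c['R'];W=W[d>0]
for y0 in np.arange(-.7,.2,.1):
    k=(W[:,1]>y0)&(W[:,1]<y0+.1)&(W[:,2]>.05)&(W[:,0]>.2)
    if k.any(): print(round(y0,1),'xmin',W[k,0].min().round(3),'zmax',W[k,2].max().round(3), 'z@xmin',W[k][W[k,0].argmin(),2].round(3))
from rig import manip
s=manip.get_state();print(R.from_quat(s['tcp_rot']).as_matrix().round(3))
```

```text
disc [0.50411732 0.32738216] 0.0633717695642888 114
base [0.50327276 0.32786721] 0.07903108376475458 118
-0.3 xmin 0.347 zmax 0.144 z@xmin 0.082
-0.2 xmin 0.323 zmax 0.262 z@xmin 0.066
-0.1 xmin 0.296 zmax 0.332 z@xmin 0.155
-0.0 xmin 0.295 zmax 0.35 z@xmin 0.156
0.1 xmin 0.326 zmax 0.335 z@xmin 0.14
[[-0.001  0.238 -0.971]
 [ 0.002 -0.971 -0.238]
 [-1.    -0.002  0.   ]]
```

```bash
python3 -m pendant '{"slide":[[-0.04,-0.022,-0.036],[-0.08,-0.044,-0.072],[-0.12,-0.066,-0.108],[-0.16,-0.088,-0.144],[-0.2,-0.11,-0.18]],"twist":[[0,0,0],[0,0,0],[0,0,0],[0,0,0],[0,0,0]],"hand":[1,1,1,1,1]}'
python3 -m pendant '{"slide":[[0,-0.04,-0.047],[0,-0.08,-0.094],[0,-0.12,-0.14],[0,-0.16,-0.187],[0,-0.2,-0.234]],"twist":[[0,0,0],[0,0,0],[0,0,0],[0,0,0],[0,0,0]],"hand":[1,1,1,1,1]}'
```

```text
clock: 0.72
eef_pos: [0.3216, -0.5532, 0.4321]
tcp_rot: [-0.702, -0.085, 0.702, -0.084]
ft_force: [0.4, -0.7, -1.2]
width: -0.0001
clock: 1.35
eef_pos: [0.5013, -0.303, 0.431]
tcp_rot: [-0.702, -0.085, 0.702, -0.084]
ft_force: [1.1, -0.7, 0.0]
width: -0.0
```

```bash
python3 -m pendant '{"slide":[[0,-0.055,-0.026],[0,-0.11,-0.052],[0,-0.166,-0.078],[0,-0.222,-0.104],[0,-0.277,-0.13]],"twist":[[0,0,0],[0,0,0],[0,0,0],[0,0,0],[0,0,0]],"hand":[1,1,1,1,1]}'
python3 -m pendant '{"slide":[[0,-0.06,-0.006],[0,-0.12,-0.012],[0,-0.18,-0.018],[0,-0.24,-0.024],[0,-0.3,-0.03]],"twist":[[0,0,0],[0,0,0],[0,0,0],[0,0,0],[0,0,0]],"hand":[1,1,1,1,1]}'
python3 - <<'E'
from rig import manip
import cv2,numpy as np
s=manip.get_state();print(s['eef_pos'],s['qpos'].round(2) if hasattr(s['qpos'],'round') else s['qpos'])
c=manip.camera_params('wrist');p,d=manip.camera('wrist');np.savez('pics/w1.npz',p=p,d=d,**c)
cv2.imwrite('pics/w1.png',p[:,:,::-1])
E
```

```text
clock: 1.98
eef_pos: [0.561, -0.003, 0.431]
tcp_rot: [-0.702, -0.084, 0.702, -0.085]
ft_force: [0.7, 0.3, 0.3]
width: 0.0002
clock: 2.6
eef_pos: [0.5185, 0.2951, 0.4309]
tcp_rot: [-0.702, -0.084, 0.702, -0.085]
ft_force: [0.0, 0.3, -0.2]
width: 0.0003
[0.51845995 0.29509897 0.43091065] [-0.25  0.28 -0.44  1.65  0.13  1.24 -2.05]
```

View pics/w1.png

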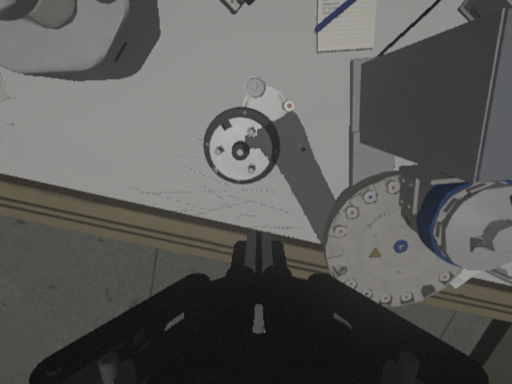

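The wrist view shows the disc at (241,147) with its notch at (225,125). The shut fingers are at (259,250). I'll rectify it for exact angles.

```bash
cat > look.py <<'E'
import sys
from h import *
def go(n,C=(.504,.3278),h=.1,out=None):
    c=load(n)
    a=warp(c,*C,h,.044,400)
    b=warp(c,*C,h,.018,400)
    for i in range(0,360,10):  # polar ticks
        pass
    cv2.imwrite(out or f'pics/{n}_r.png',np.hstack([a,b]))
if __name__=='__main__': go(sys.argv[1])
E
python3 look.py w1
```

```text
(no output)
```

View pics/w1_r.png

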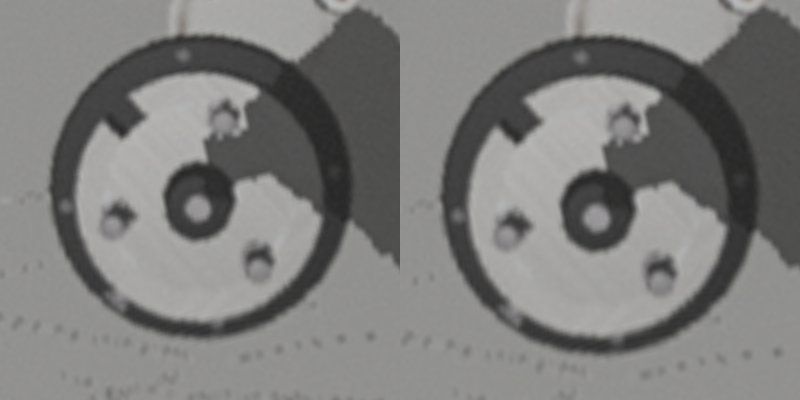

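```bash
python3 -m pendant '{"slide":[[0.05,-0.01,0.01],[0.1,-0.02,0.024],[0.15,-0.03,0.036],[0.2,-0.041,0.0476],[0.25,-0.041,0.0476]],"twist":[[0,0,0],[0,0,0],[0,0,0],[0,0,0],[0,0,0]],"hand":[1,1,1,1,1]}'
python3 -m pendant '{"slide":[[0.03,0,0],[0.06,0,0],[0.08,0,0],[0.09,0,0],[0.09,0,0]],"twist":[[0,0,0],[0,0,0],[0,0,0],[0,0,0],[0,0,0]],"hand":[1,1,1,1,1]}'
python3 - <<'E'
from rig import manip
import cv2,numpy as np
s=manip.get_state();print(s['eef_pos'],s['qpos'])
c=manip.camera_params('wrist');p,d=manip.camera('wrist');np.savez('pics/w2.npz',p=p,d=d,**c)
cv2.imwrite('pics/w2.png',p[:,:,::-1])
E
```

```text
clock: 3.28
eef_pos: [0.4616, 0.3227, 0.1798]
tcp_rot: [-0.702, -0.086, 0.702, -0.085]
ft_force: [0.8, -0.8, -0.2]
width: -0.0
clock: 3.9
eef_pos: [0.4629, 0.3219, 0.0908]
tcp_rot: [-0.702, -0.084, 0.702, -0.085]
ft_force: [0.2, -0.9, -0.3]
width: 0.0002
[0.46287032 0.32185278 0.09083174] [-0.45257169  0.61067033 -0.32536941  2.05964228  0.37238324  0.52798558
 -2.37883519]
```

View pics/w2.png

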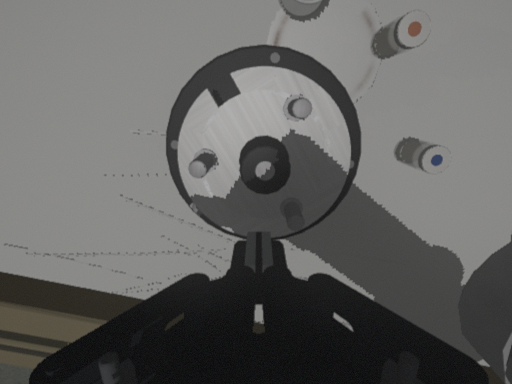

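The fingertips at (258,238) sit between post2 (200,165) and post0 (293,212), as planned. I'll lower them and push post0 round.

```bash
python3 -m pendant '{"slide":[[0.015,0,0],[0.03,0,0],[0.039,0,0],[0.039,0,0],[0.039,0,0]],"twist":[[0,0,0],[0,0,0],[0,0,0],[0,0,0],[0,0,0]],"hand":[1,1,1,1,1]}'
python3 -m pendant '{"slide":[[0,0.0059,0.0002],[0,0.0117,-0.0004],[0,0.0174,-0.0019],[0,0.0228,-0.0041],[0,0.0279,-0.007]],"twist":[[-8,0,0],[-16,0,0],[-24,0,0],[-32,0,0],[-40,0,0]],"hand":[1,1,1,1,1]}'
cat > st.py <<'E'
from rig import manip
from scipy.spatial.transform import Rotation as R
import numpy as np
s=manip.get_state();M=R.from_quat(s['tcp_rot']).as_matrix();O=np.array([.5045,.3277])
r=s['eef_pos'][:2]-O
print('rel',r.round(4),'r',np.hypot(*r).round(4),'phi',np.degrees(np.arctan2(r[1],r[0])).round(1),'zaz',np.degrees(np.arctan2(M[1,2],M[0,2])).round(1),'F',np.round(s['ft_force'],1),'z',s['eef_pos'][2].round(4),'q7',s['qpos'][6])
o=M.T@np.r_[-r,0];print('axis in tool',o.round(4), 'clock',s['clock'])
E
python3 st.py
```

```text
clock: 4.58
eef_pos: [0.4632, 0.3224, 0.0523]
tcp_rot: [0.702, 0.085, -0.702, 0.085]
ft_force: [-0.6, -0.1, -0.0]
width: -0.0004
clock: 5.2
eef_pos: [0.4756, 0.2979, 0.0528]
tcp_rot: [0.63, 0.322, -0.63, 0.321]
ft_force: [-1.4, 2.0, -1.0]
width: -0.0002
rel [-0.0289 -0.0298] r 0.0415 phi -134.1 zaz -125.9 F [-1.4  2.  -1. ] z 0.0528 q7 -1.8715794148301423
axis in tool [ 0.      0.0059 -0.0411] clock 5.2
```

```bash
python3 -m pendant '{"slide":[[0,0.0059,0.0002],[0,0.0117,-0.0004],[0,0.0174,-0.0019],[0,0.0228,-0.0041],[0,0.0279,-0.007]],"twist":[[-8,0,0],[-16,0,0],[-24,0,0],[-32,0,0],[-40,0,0]],"hand":[1,1,1,1,1]}'
python3 -m pendant '{"slide":[[0,0.0059,0.0002],[0,0.0117,-0.0004],[0,0.0174,-0.0019],[0,0.0202,-0.003],[0,0.0202,-0.003]],"twist":[[-8,0,0],[-16,0,0],[-24,0,0],[-28,0,0],[-28,0,0]],"hand":[1,1,1,1,1]}'
python3 st.py
python3 - <<'E'
from rig import manip
import cv2,numpy as np
from look import go
from h import *
for n in('wrist','top'):
    c=manip.camera_params(n);p,d=manip.camera(n);np.savez(f'pics/{n}3.npz',p=p,d=d,**c)
a=warp(load('wrist3'),.5045,.3277,.1,.044,400);b=warp(load('top3'),.5045,.3277,.1,.044,400)
cv2.imwrite('pics/a3.png',np.hstack([a,b]))
E
```

```text
clock: 5.82
eef_pos: [0.5019, 0.2863, 0.0527]
tcp_rot: [0.482, 0.518, -0.482, 0.517]
ft_force: [-3.4, -0.4, 1.1]
width: -0.0
clock: 6.45
eef_pos: [0.5225, 0.2902, 0.0525]
tcp_rot: [0.344, 0.618, -0.345, 0.617]
ft_force: [-1.9, 0.0, 1.6]
width: -0.0004
rel [ 0.018  -0.0375] r 0.0416 phi -64.4 zaz -58.3 F [-1.9  0.   1.6] z 0.0525 q7 -0.8387750957654411
axis in tool [ 0.      0.0044 -0.0414] clock 6.45
```

View pics/a3.png

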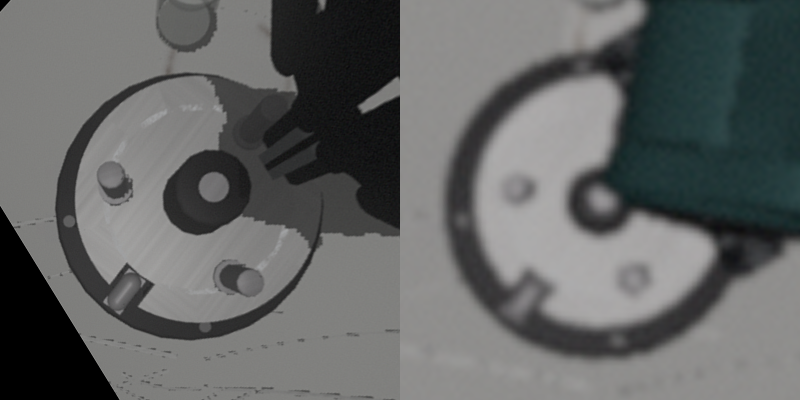

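Wrist view: the notch, at about (128,285), is almost over the key, with only a small error left. I'll zoom in on it.

```bash
cat > zoom.py <<'E'
import sys
from h import *
def pol(c,z,O,n=400,kz=None):
    # radial strip: image up = outward, left..right = +tangential(ccw) on left ; r 40..80 , t -20..20 mm
    a=np.radians(142.2);e=np.array([np.cos(a),np.sin(a)]);t=np.array([-e[1],e[0]])
    P=[np.r_[O+e*r+t*s,z] for r,s in((.08,.02),(.08,-.02),(.04,-.02),(.04,.02))]
    src=np.float32([proj(c,p) for p in P]);dst=np.float32([[0,0],[n,0],[n,n],[0,n]])
    return cv2.warpPerspective(c['p'],cv2.getPerspectiveTransform(src,dst),(n,n),flags=cv2.INTER_CUBIC)[:,:,::-1].copy()
def run(names,out,z=.044,kz=.032,O=np.array([.5045,.3277])):
    I=[]
    for nm in names:
        for zz in(z,kz):
            im=pol(load(nm),zz,O,300);im=cv2.convertScaleAbs(im,alpha=1.4)
            for k in range(0,41,5): cv2.line(im,(int(k*7.5),0),(int(k*7.5),8 if k!=20 else 300),(0,255,0),1)
            I.append(im)
    cv2.imwrite(out,np.vstack([np.hstack(I[:2]),np.hstack(I[2:])]) if len(I)>2 else np.hstack(I))
if __name__=='__main__': run(sys.argv[2:],sys.argv[1])
E
python3 zoom.py pics/z3.png wrist3 top3
```

```text
(no output)
```

View pics/z3.png

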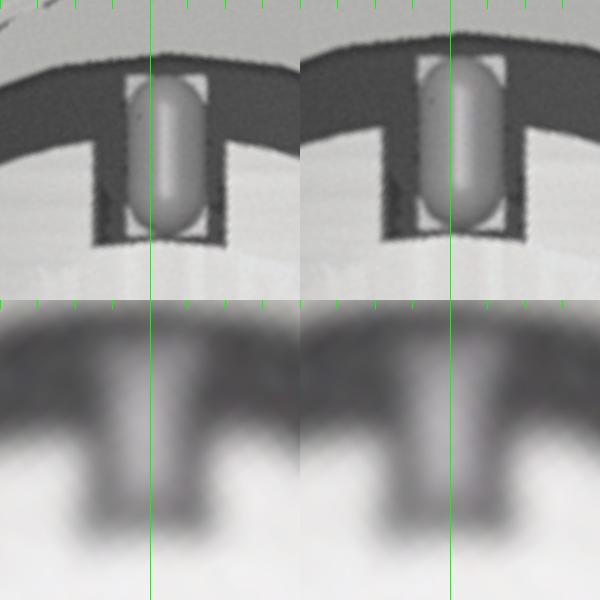

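In the wrist view the notch centre is 1.3 mm and the key 1.5 mm right of the line. In the top view they sit at 0.4 mm left and 0. They agree within 0.5 mm, so the disc is aligned. I'll back off, rise and go over the hub.

```bash
python3 -m pendant '{"slide":[[0,-0.006,0],[-0.025,-0.006,0],[-0.05,-0.006,0],[-0.05,0,-0.02],[-0.05,0.0044,-0.0414]],"twist":[[0,0,0],[0,0,0],[0,0,0],[0,0,0],[0,0,0]],"hand":[1,1,1,1,1]}'
python3 -m pendant '{"slide":[[0,0,0],[0.01,0,0],[0.02,0,0],[0.024,0,0],[0.024,0,0]],"twist":[[0,0,0],[0,0,0],[0,0,0],[0,0,0],[0,0,0]],"hand":[1,1,1,1,1]}'
python3 st.py
python3 - <<'E'
from rig import manip
import cv2,numpy as np
for n in('wrist','top'):
    c=manip.camera_params(n);p,d=manip.camera(n);np.savez(f'pics/{n}4.npz',p=p,d=d,**c)
import zoom;zoom.run(['wrist4','top4'],'pics/z4.png')
a=cv2.resize(cv2.imread('pics/z4.png'),(400,400));b=load('wrist4')['p'] if 0 else np.load('pics/wrist4.npz')['p'][:,:,::-1]
cv2.imwrite('pics/c4.png',np.hstack([a,cv2.resize(b,(400,400))]))
E
```

```text
clock: 7.18
eef_pos: [0.5053, 0.3286, 0.1022]
tcp_rot: [0.345, 0.617, -0.344, 0.618]
ft_force: [-0.9, -0.1, -0.4]
width: -0.0
clock: 7.8
eef_pos: [0.505, 0.3271, 0.0775]
tcp_rot: [0.344, 0.618, -0.345, 0.617]
ft_force: [-0.2, 0.1, -1.1]
width: -0.0001
rel [ 0.0005 -0.0006] r 0.0008 phi -50.8 zaz -58.3 F [-0.2  0.1 -1.1] z 0.0775 q7 -0.865434548092508
axis in tool [ 0.     -0.0001 -0.0008] clock 7.8
```

View pics/c4.png

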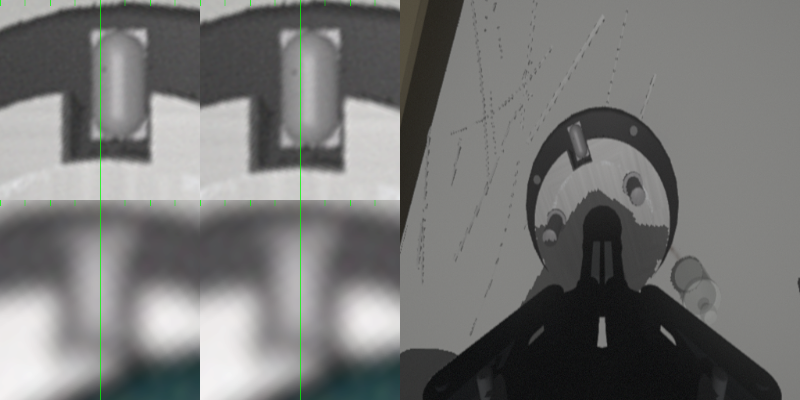

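The notch is still within about 0.8 mm of the key and the fingertips are over the hub. Pressing.

```bash
python3 -m pendant '{"slide":[[0.004,0,0],[0.006,0,0],[0.008,0,0],[0.01,0,0],[0.012,0,0]],"twist":[[0,0,0],[0,0,0],[0,0,0],[0,0,0],[0,0,0]],"hand":[1,1,1,1,1]}'
python3 -m pendant '{"slide":[[0.002,0,0],[0.004,0,0],[0.006,0,0],[0.007,0,0],[0.008,0,0]],"twist":[[0,0,0],[0,0,0],[0,0,0],[0,0,0],[0,0,0]],"hand":[1,1,1,1,1]}'
```

```text
clock: 8.52
eef_pos: [0.5054, 0.3281, 0.0671]
tcp_rot: [0.344, 0.617, -0.344, 0.618]
ft_force: [-0.0, -0.7, 5.7]
width: 0.0001
clock: 9.15
eef_pos: [0.5055, 0.3282, 0.0599]
tcp_rot: [0.344, 0.617, -0.344, 0.618]
ft_force: [-2.0, -2.2, 15.0]
width: 0.0001
```

```bash
python3 -m pendant '{"slide":[[0.001,0,0],[0.002,0,0],[0.003,0,0],[0.003,0,0],[0.003,0,0]],"twist":[[0,0,0],[0,0,0],[0,0,0],[0,0,0],[0,0,0]],"hand":[1,1,1,1,1]}'
python3 -m pendant '{"slide":[[-0.01,0,0],[-0.04,0,0],[-0.09,0,0],[-0.14,0,0],[-0.19,0,0]],"twist":[[0,0,0],[0,0,0],[0,0,0],[0,0,0],[0,0,0]],"hand":[1,1,1,1,1]}'
python3 -m pendant '{"slide":[[-0.03,0,0],[-0.06,0,0],[-0.06,0,0],[-0.06,0,0],[-0.06,0,0]],"twist":[[0,0,0],[0,0,0],[0,0,0],[0,0,0],[0,0,0]],"hand":[1,1,1,1,1]}'
python3 - <<'E'
from rig import manip
from h import *
for n in('wrist','scene'):
    c=manip.camera_params(n);p,d=manip.camera(n);np.savez(f'pics/{n}5.npz',p=p,d=d,**c)
c=load('wrist5');vv,uu=np.mgrid[0:384,0:512];d=c['d']
W=((np.stack([uu*d,vv*d,d],-1)@np.linalg.inv(c['K']).T)-c['t'])@c['R'];W=W[d>0]
r=np.hypot(W[:,0]-.5045,W[:,1]-.3277)
for lo,hi in((0,.012),(.022,.034),(.05,.058),(.066,.076),(.09,.13)):
    k=(r>lo)&(r<hi)&(W[:,2]<.15);print(lo,hi,k.sum(),np.percentile(W[k,2],[10,50,90]).round(4) if k.any() else '')
s=load('scene5')['p'][150:300,180:380,::-1]
cv2.imwrite('pics/c5.png',np.hstack([cv2.resize(c['p'][:,:,::-1],(400,300)),cv2.resize(s,(400,300))]))
E
```

```text
clock: 9.78
eef_pos: [0.5056, 0.3285, 0.0597]
tcp_rot: [0.344, 0.616, -0.344, 0.619]
ft_force: [-4.1, -5.6, 28.7]
width: 0.0001
clock: 10.4
eef_pos: [0.5049, 0.3275, 0.2465]
tcp_rot: [0.344, 0.618, -0.344, 0.618]
ft_force: [0.5, 0.3, 0.4]
width: -0.0001
clock: 11.02
eef_pos: [0.5046, 0.3269, 0.3037]
tcp_rot: [0.343, 0.618, -0.345, 0.617]
ft_force: [0.4, -0.1, 0.1]
width: -0.0
0 0.012 203 [0.0587 0.0598 0.0607]
0.022 0.034 831 [0.0286 0.0297 0.0307]
0.05 0.058 1060 [0.0285 0.0296 0.0307]
0.066 0.076 1672 [0.0167 0.0177 0.019 ]
0.09 0.13 10406 [-0.0013 -0.0001  0.0016]
```

View pics/c5.png

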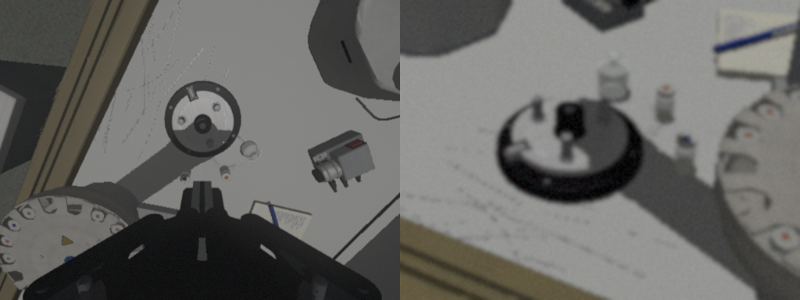

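The hub top reads 59.8 mm and the disc's upper face 29.7 mm, so the disc is fully seated. The key shows in the notch, and the vials and bottle are still standing. The arm is clear, 24 cm above the hub, with no contact force, so I'm handing in.

```bash
python3 -c "
from rig import manip
manip.job_done()"
```

```text
the job is handed in; nothing more can be done
```

The disc is fully seated over the key, and I handed the job in at about 11 s of the 67 s allowed. I pushed post0 about 98° anticlockwise with the shut fingertips, using around 2–4 N. I then backed off, rose clear and pressed the hub straight down.

- **Alignment:** before pressing, two camera views put the notch within about 0.2–0.8 mm of the key; the limit is 3 mm.
- **Seating:** the hub stopped firmly at 59.7 mm, and I pressed up to a 29 N peak. Depth readings afterwards gave a hub top of 59.8 mm and a disc face of 29.7 mm, against 60 and 30 mm when seated.
- **Surroundings:** the vials and bottle are standing and look to be where they were. I judged this by eye only and did not re-measure their positions.
- **Robot:** it finished about 24 cm above the hub, with contact force near zero.

No check failed. The separate views disagreed by no more than about 2 mm on position.

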